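# Sort the bench after the session

## Robot

A 6-joint arm with a two-finger parallel gripper is mounted at the origin on a cart in front of the work surface, level with it; the furniture and walls round the work are solid. World frame = base frame: x ahead of the robot, y to its left, z up, the work surface at z = 0. Lengths are in m, angles in rad, forces in N, time in s.
With the tool pointing down it reaches from about 0.4 to 0.825 m from the base axis. Payload 7 kg.
Tool frame: the origin (TCP) lies midway between the tips of the shut fingers; the grasp point (between the pads) lies 19 mm behind it; z points along the fingers, x is the direction in which the jaws open and shut, and the axes are right-handed (so a half turn about z gives the same grasp; the last joint's range is limited). The gripper opens to 88 mm and grips with 3 to 60 N. Pads are 19 mm wide; open, the fingers measure 130 mm over their backs; the gripper's body (78 mm by 193 mm) begins 47 mm behind the grasp point.
Start: joints at [1.591, 0.359, 0.012, 0, -1.224, -0.288], TCP at [0.179, 0.651, 0.227] pointing down, gripper open.
Joint ranges: [-3.07, 3.07], [-1.43, 2.12], [-1.02, 1.25], [-3.03, 1.67], [-3.05, -0], [-3.03, 3.03]. Speed limits (rad/s): [2.39, 2.39, 3.01, 3.14, 3.14, 3.14].

## Interface

Orientations are given as [roll, pitch, yaw] about the fixed x, y, z axes, in that order (R = Rz(yaw) Ry(pitch) Rx(roll)).
In Python, from station import status, eyes, workorder gives the robot as it stands.
- The arm moves only by the shell command python3 -m jog 'ROWS' [OPENING] [FORCE]. ROWS is JSON, a list of rows, each a list of 6 numbers: the shift along the world's x, y, z in mm, then the turn, a rotation vector about the world's x, y, z in rad. A call has 1 to 12 rows; each row shifts and turns the pose as measured when the row begins; what a row does not reach is not made up. A row lasts 1/10 s, in which the tool goes at most 50 mm and 8.59 degrees, less where a joint would pass 70% of its speed; a pose out of reach is approached as far as the arm can. A call with a gripper value outside its range is refused whole. OPENING is the opening, from 0 (shut) to 1 (fully open), set as the call begins (- or left out, the last holds). The fingers move at their own pace and stop on an object; FORCE is the grip in N (left out, the last holds). Time passes only in rows, so rows that do not move let the fingers close. It gives the time, the measured TCP pose, the force and the opening at its end, in the units of the state.
- status.get_state(): the state, without advancing time (a new reading comes with each control period).
- eyes.grab_frame(name): name is "scene" or "side" or "wrist"; returns the picture (420x560x3 uint8, blue, green, red); there is no depth.
- eyes.calibration(name): a dict with "camera_matrix" (3x3 intrinsics, pixels), "k1" (the pictures are not rectified: a ray, as slopes to the right and down, at radius r is drawn at 1 + k1 r^2 times it, then the intrinsics apply), "cam_to_world" (4x4, takes a point from camera to world coordinates); the wrist camera has in their place "hand_eye" (4x4, takes a point from camera to tool coordinates, whose origin is the TCP and whose axes are the tool frame's). Camera axes: x right, y up, looking along -z (the intrinsics and any distortion apply to the point x, -y, -z); pixel columns grow to the right and rows downward; lengths in m; the calibration is good to about 2 mm. A picture is of the moment at which its call begins: read the wrist's pose just before it. calibration takes no time and is no camera call.
- workorder.job_done(): hands the job in, once; it reports no verdict.
The state is a dict: "t": time; "q": joint angles; "qd": joint speeds; "joint_efforts": joint torques, N m; "eef_pos": TCP position; "ee_rot": TCP orientation; "force": force on the tool from outside, world axes, zero at the start; "moment": the same for the moment, N m; "width": finger opening in m.
Only numpy, scipy, OpenCV 4.12 (cv2) and the standard library are available. Lean on these libraries where they do the work, as an engineer would, in place of code of your own. Each camera call takes 0.05 s, during which the arm holds its last target. There are 200 camera calls.

## Task

Sort what was left on the bench: the two yellow-lidded specimen cups near the trays go into the yellow tray, the brown bottle and the white bottle with the blue cap into the blue tray, and the rubber stamp into either bay of the grey tray, never more than one thing to a bay. Stand each one upright on the bay's floor, keep the cups and bottles upright all the while, and leave the white-lidded cup where it stands.

Things in the scene. Friction and masses are not known exactly. Their poses are not given: they have to be found in the camera images.
- yellow_cup_a: closed round specimen cup, yellow lid, 50 mm high; body 53 mm diameter, lid 59 mm diameter, the lid band lying 40 to 50 mm above the base (grip it there), small tab towards its -x. Upright, any yaw. Origin: on its underside; the round cup's own axis stands 3 mm from the origin along the cup's +x; z up. About 30 g
- yellow_cup_b: closed round specimen cup, yellow lid, 50 mm high; body 53 mm diameter, lid 59 mm diameter, the lid band lying 40 to 50 mm above the base (grip it there), small tab towards its -x. Upright, any yaw. Origin: on its underside; the round cup's own axis stands 3 mm from the origin along the cup's +x; z up. About 30 g. Like cup a
- brown_bottle: brown reagent bottle with a black cap, 44 mm diameter up to 80 mm (grip there), narrower cap above, 105 mm high in all. Stands upright. Origin: centre of its underside, z up. About 110 g
- white_bottle: white reagent bottle with a blue cap and a blue band, 38 mm diameter up to 62 mm (grip there), narrower cap above, 82 mm high in all. Stands upright. Origin: centre of its underside, z up. About 70 g
- stamp: rubber stamp: block 26 mm (x) by 50 mm (y), 17 mm high, with an upright round turned wooden handle up to 24 mm thick, 67 mm high in all, on its middle (grip the handle). Upright, any yaw. Origin: centre of its underside, z up. About 35 g. Note: tall fixed equipment stands behind the work from x = 0.6 m on; carry things across near the front edge
- white_cup: closed round specimen cup, white lid, 50 mm high; body 53 mm diameter, lid 59 mm diameter, the lid band lying 40 to 50 mm above the base (grip it there), small tab towards its -x. Upright, any yaw. Origin: on its underside; the round cup's own axis stands 3 mm from the origin along the cup's +x; z up. About 30 g. Not to be sorted: it stays where it stands
- yellow_tray: yellow plastic sorting tray for specimens, fixed to the worktop, 92 mm (x) by 180 mm (y), open on top. Two square bays of 84 x 84 mm side by side along its y axis, centred at x = 0, y = +44 mm and y = -44 mm. Floor 4 mm thick, walls and the divider between the bays 4 mm thick, tops 18 mm above the worktop. Origin: centre of its underside
- blue_tray: blue plastic sorting tray for reagents, fixed to the worktop, 92 mm (x) by 180 mm (y), open on top. Two square bays of 84 x 84 mm side by side along its y axis, centred at x = 0, y = +44 mm and y = -44 mm. Floor 4 mm thick, walls and the divider between the bays 4 mm thick, tops 18 mm above the worktop. Origin: centre of its underside
- grey_tray: grey plastic sorting tray for stationery, fixed to the worktop, 92 mm (x) by 180 mm (y), open on top. Two square bays of 84 x 84 mm side by side along its y axis, centred at x = 0, y = +44 mm and y = -44 mm. Floor 4 mm thick, walls and the divider between the bays 4 mm thick, tops 18 mm above the worktop. Origin: centre of its underside
Not all that is in view belongs to the job. What is shaped like the yellow_cup_b but green is not meant.

How it is judged:
By the outcome, as a careful person would: the job done as asked, in the order asked, and still so for the second after the job is handed in, with the robot touching nothing.
It also fails if it takes over 136 s, if anything falls off the work surface, if the arm or the gripper's body presses on something with over 40 N, if the wrist force passes 120 N, or if a joint passes its speed limit or range.

## Working session

There is one attempt and no reset: what is moved stays moved. The work goes in short steps, Python scripts to look and compute and a shell command to move; the robot and the scene stay as the last step left them, time stands still between calls to the robot, and variables do not carry over. Pictures are saved under pics/ and viewed, about 12 in all and at most 16, crops included, and the job is handed in when it is done.

```bash
mkdir -p pics; ls; python3 - <<'E'
from station import status, eyes
import cv2, numpy as np
s=status.get_state();print({k:np.round(v,3).tolist() for k,v in s.items()})
for n in ("scene","side","wrist"):
    f=eyes.grab_frame(n);cv2.imwrite(f"pics/{n}0.png",f)
    c=eyes.calibration(n);print(n,{k:np.round(v,3).tolist() for k,v in c.items()})
E
```

```text
pics
{'t': 0.0, 'q': [1.591, 0.359, 0.011, -0.0, -1.224, -0.288], 'qd': [-0.002, 0.002, 0.001, 0.001, 0.001, 0.001], 'joint_efforts': [0.001, -58.272, 29.305, 6.997, 0.007, -0.0], 'eef_pos': [0.179, 0.65, 0.226], 'ee_rot': [-3.141, -0.002, -1.839], 'force': [-0.542, -0.576, 0.544], 'moment': [0.017, -0.055, 0.02], 'width': 0.088}
scene {'camera_matrix': [[486.659, 0.0, 282.335], [0.0, 486.659, 204.13], [0.0, 0.0, 1.0]], 'k1': -0.01, 'cam_to_world': [[0.442, 0.411, -0.797, -0.555], [-0.897, 0.19, -0.399, -0.563], [-0.013, 0.892, 0.452, 0.638], [0.0, 0.0, 0.0, 1.0]]}
side {'camera_matrix': [[498.527, 0.0, 277.589], [0.0, 498.527, 206.918], [0.0, 0.0, 1.0]], 'k1': -0.188, 'cam_to_world': [[-1.0, 0.027, -0.012, 0.505], [-0.021, -0.391, 0.92, 1.344], [0.02, 0.92, 0.391, 0.613], [0.0, 0.0, 0.0, 1.0]]}
wrist {'camera_matrix': [[294.863, 0.0, 280.361], [0.0, 294.863, 208.037], [0.0, 0.0, 1.0]], 'k1': -0.005, 'hand_eye': [[1.0, 0.001, 0.0, -0.0], [0.001, -0.955, -0.296, -0.08], [0.0, 0.296, -0.955, -0.158], [0.0, 0.0, 0.0, 1.0]]}
```

View pics/scene0.png

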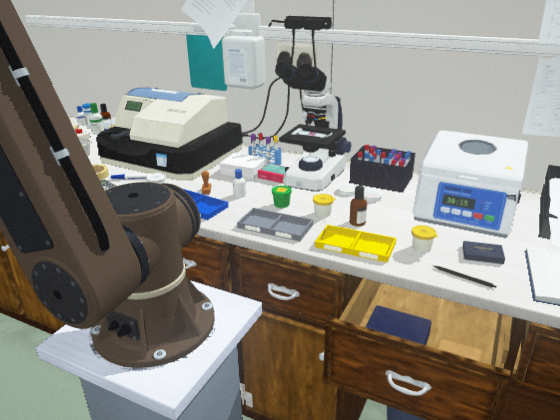

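View pics/side0.png

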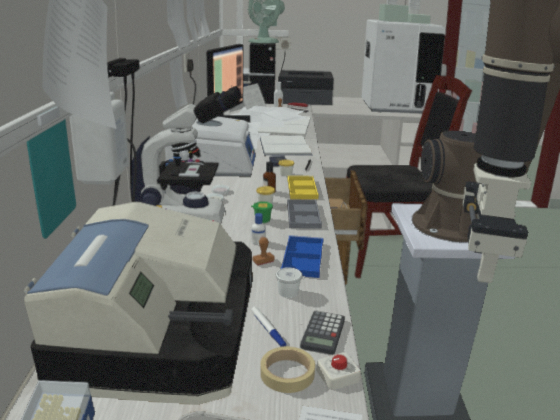

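The scene view shows the yellow cups at about (322,205) and (424,238), the brown bottle at (358,208), the white bottle at (239,183) and the stamp at (206,182). The trays are blue (205,205), grey (275,223) and yellow (355,243), with a green decoy cup at (282,197). The side view shows the white cup at (289,282).

```bash
cat > h.py <<'E'
import numpy as np, cv2
from station import status, eyes
from scipy.spatial.transform import Rotation as R
def pose():
    s=status.get_state();T=np.eye(4);T[:3,:3]=R.from_euler('xyz',s['ee_rot']).as_matrix();T[:3,3]=s['eef_pos'];return T
def cam(n,T=None):
    c=eyes.calibration(n)
    M=np.array(c['cam_to_world']) if n!='wrist' else T@np.array(c['hand_eye'])
    return np.array(c['camera_matrix']),c['k1'],M
def ray(C,u,v):
    K,k,M=C;d=np.linalg.inv(K)@[u,v,1];p=d[:2].copy()
    for _ in range(20): p=d[:2]/(1+k*(p@p))
    r=M[:3,:3]@[p[0],-p[1],-1];return M[:3,3],r/np.linalg.norm(r)
def plane(C,uv,z):
    o,r=ray(C,*uv);return o+r*(z-o[2])/r[2]
def tri(C1,a,C2,b):
    o,r=ray(C1,*a);p,s=ray(C2,*b)
    t=np.linalg.lstsq(np.c_[r,-s],p-o,rcond=None)[0]
    x,y=o+r*t[0],p+s*t[1];return (x+y)/2,np.linalg.norm(x-y)
def proj(C,X):
    K,k,M=C;q=np.linalg.inv(M)@np.r_[X,1];p=np.array([q[0],-q[1]])/-q[2];p=p*(1+k*(p@p));return (K@[*p,1])[:2]
E
python3 - <<'E'
from h import *
S,D=cam('scene'),cam('side')
for n,a,b in [('cupA',(322,199),(265,191)),('cupB',(424,232),(287,164)),('brown top',(360,188),(270,167)),('white top',(239,171),(259,217)),('stamp top',(206,172),(264,240)),('green',(282,190),(262,207)),
 ('ytray',(356,243),(303,188)),('gtray',(275,224),(305,212)),('btray',(205,205),(304,256))]:
    x,e=tri(S,a,D,b);print(n,x.round(3),round(e,4))
print(plane(D,(289,275),.05))
for n in('scene','side'):
    f=cv2.imread(f'pics/{n}0.png')
    c=f[150:270,150:450] if n=='scene' else f[140:300,230:350]
    cv2.imwrite(f'pics/{n}0c.png',cv2.resize(c,None,fx=2.66 if n=='scene' else 3.7,fy=2.66 if n=='scene' else 3.7,interpolation=2))
E
```

```text
cupA [ 0.565 -0.123  0.043] 0.0018
cupB [ 0.498 -0.413  0.042] 0.007
brown top [ 0.557 -0.229  0.094] 0.0148
white top [0.571 0.144 0.075] 0.0064
stamp top [0.552 0.25  0.061] 0.0057
green [0.569 0.002 0.043] 0.0047
ytray [ 0.441 -0.264  0.005] 0.0056
gtray [ 0.44  -0.042  0.01 ] 0.0007
btray [ 0.455  0.2   -0.002] 0.021
[0.48875047 0.39961786 0.05      ]
```

View pics/scene0c.png

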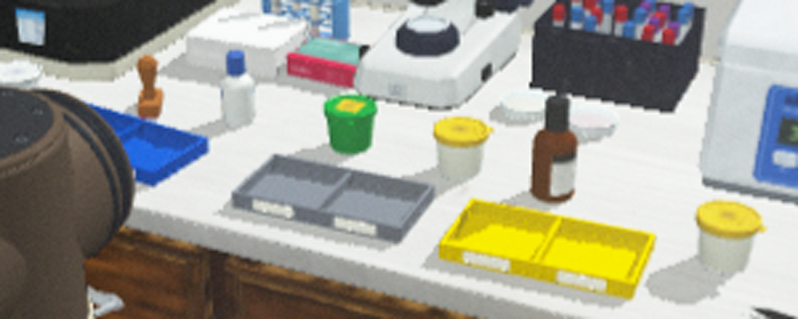

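The crop confirms the layout: both trays lie roughly along y, and nothing stands between the cups and the trays. I'll move the wrist camera over the bench next.

```bash
python3 -m jog '[[10,-30,35,0,0,0.09],[25,-40,15,0,0,0.09],[27,-40,10,0,0,0.09],[27,-40,5,0,0,0],[27,-40,5,0,0,0],[27,-40,5,0,0,0],[27,-40,5,0,0,0],[27,-40,5,0,0,0],[27,-40,5,0,0,0],[27,-40,5,0,0,0],[15,-40,5,0,0,0],[0,0,0,0,0,0]]'
python3 - <<'E'
from h import *
T=pose();np.save('T1.npy',T);cv2.imwrite('pics/w1.png',eyes.grab_frame('wrist'));print(T.round(3))
E
```

```text
t: 1.35
eef_pos: [0.4477, 0.2033, 0.3241]
ee_rot: [-3.139, -0.008, -1.553]
force: [-0.4, 0.9, 0.4]
width: 0.0878
[[ 0.018 -1.     0.003  0.448]
 [-1.    -0.018 -0.008  0.203]
 [ 0.008 -0.003 -1.     0.324]
 [ 0.     0.     0.     1.   ]]
```

View pics/w1.png

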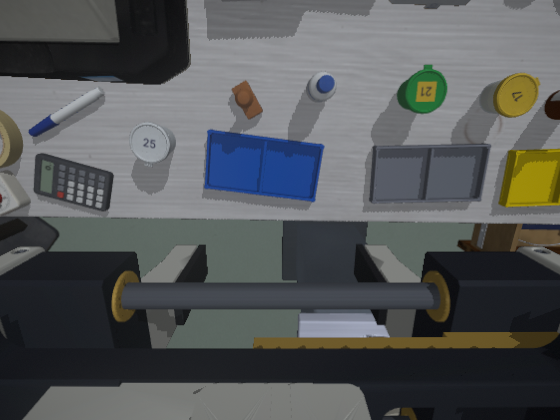

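The wrist view shows the white cup (151,143), stamp (244,98), white bottle (322,86), green cup (425,90) and yellow cup (514,96). The blue, grey and yellow trays run along row 170. Next are two more viewpoints for the baseline.

```bash
python3 -m jog '[[0,-40,0,0,0,-0.018],[0,-40,0,0,0,0],[0,-40,0,0,0,0],[0,-40,0,0,0,0],[0,-40,0,0,0,0],[0,0,0,0,0,0]]'
python3 - <<'E'
from h import *
T=pose();np.save('T2.npy',T);cv2.imwrite('pics/w2.png',eyes.grab_frame('wrist'))
E
python3 -m jog '[[0,-45,0,0,0,0],[0,-45,0,0,0,0],[0,-45,0,0,0,0],[0,-45,0,0,0,0],[0,-45,0,0,0,0],[0,-30,0,0,0,0],[0,0,0,0,0,0]]'
python3 - <<'E'
from h import *
T=pose();np.save('T3.npy',T);cv2.imwrite('pics/w3.png',eyes.grab_frame('wrist'))
for i in(1,2,3):
    f=cv2.imread(f'pics/w{i}.png');H=cv2.cvtColor(f,cv2.COLOR_BGR2HSV);H[215:]=0
    C=cam('wrist',np.load(f'T{i}.npy'))
    for n,lo,hi in [('yellow',(20,110,100),(34,255,255)),('blue',(105,120,60),(125,255,255)),('green',(45,100,60),(80,255,255)),('brown',(2,70,30),(18,255,220))]:
        m=cv2.inRange(H,lo,hi);m=cv2.morphologyEx(m,cv2.MORPH_CLOSE,np.ones((3,3)))
        for c in cv2.findContours(m,0,2)[0]:
            if cv2.contourArea(c)<80: continue
            r=cv2.minAreaRect(c);print(i,n,np.round(r[0],1),np.round(r[1],1),round(r[2]),plane(C,r[0],.05)[:2].round(3))
E
```

```text
t: 2.0
eef_pos: [0.4452, 0.0023, 0.3215]
ee_rot: [3.141, -0.009, -1.565]
force: [-0.3, 0.5, 0.1]
width: 0.0873
t: 2.75
eef_pos: [0.4493, -0.2496, 0.3195]
ee_rot: [3.141, -0.006, -1.549]
force: [-1.2, 0.4, -0.3]
width: 0.0876
1 yellow [532.  177.5] [57. 54.] 90 [ 0.448 -0.177]
1 yellow [426.   91.5] [19. 20.] 90 [0.565 0.003]
1 yellow [517.4  94.2] [37.6 46.5] 27 [ 0.564 -0.125]
1 blue [261.8 165.5] [117.2  58.5] 7 [0.459 0.229]
1 blue [ 41.2 127.4] [10.6 26.4] 54 [0.509 0.54 ]
1 blue [326.  83.] [14.1 15.6] 45 [0.573 0.142]
1 green [423.5  91.5] [41.  49.5] 45 [0.565 0.007]
1 brown [552. 105.] [28. 14.] 90 [ 0.551 -0.178]
1 brown [245.7 100. ] [35.3 19.1] 61 [0.55  0.251]
2 yellow [445.7 170.4] [ 58.  123.2] 87 [ 0.451 -0.244]
2 yellow [552.5 138. ] [38. 13.] 90 [ 0.498 -0.391]
2 yellow [279.  85.] [20. 18.] 90 [0.566 0.003]
2 yellow [373.   87.3] [40.8 45.5] 18 [ 0.564 -0.125]
2 blue [133.4 162.9] [125.5  59.1] 6 [0.46  0.214]
2 blue [165.8  77.3] [17.  18.2] 58 [0.575 0.155]
2 green [279.3  84.8] [42.4 43.1] 45 [0.566 0.003]
2 brown [104.   99.5] [42.1 31.8] 55 [0.547 0.242]
2 brown [442.1  94.2] [33.  49.2] 86 [ 0.556 -0.221]
3 yellow [287.2 172.7] [ 58.6 117.1] 88 [ 0.451 -0.261]
3 yellow [393.7 140.6] [38.9 41. ] 70 [ 0.5   -0.411]
3 yellow [94.1 84.1] [23.2 18.9] 81 [0.566 0.002]
3 yellow [190.3  87.3] [43.4 43.7] 14 [ 0.564 -0.127]
3 blue [ 21. 166.] [62. 42.] 90 [0.453 0.126]
3 blue [480.7  25.3] [156.4  50.9] 1 [ 0.647 -0.504]
3 green [97.7 83.8] [51.6 43.8] 45 [ 0.566 -0.003]
3 brown [266.   95.5] [33. 30.] 90 [ 0.556 -0.229]
```

View pics/w3.png

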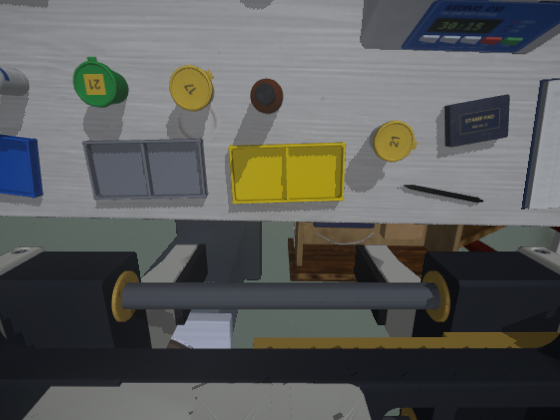

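View pics/w2.png

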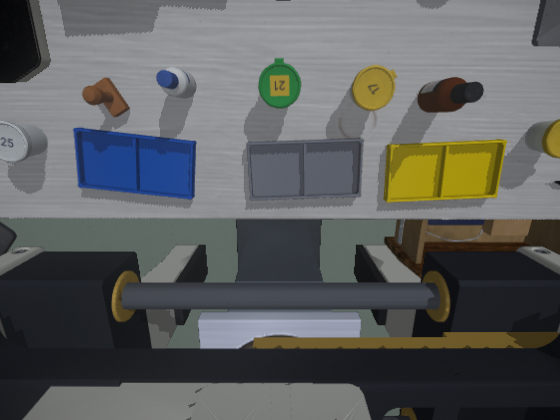

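The nearest two yellow cups are at w3 (190,87) and (393,141), and the brown bottle is at (266,95). In w2 the stamp's handle leans to (93,92) and the white bottle's cap is at (170,80). I'll triangulate all of these along with the trays and the equipment front.

```bash
python3 - <<'E'
from h import *
W={i:cam('wrist',np.load(f'T{i}.npy')) for i in(1,2,3)};S,D=cam('scene'),cam('side')
F={i:cv2.imread(f'pics/w{i}.png') for i in(1,2,3)}
def mask(i,lo,hi,box):
    H=cv2.cvtColor(F[i],cv2.COLOR_BGR2HSV);m=cv2.inRange(H,lo,hi);k=np.zeros_like(m);x0,y0,x1,y1=box;k[y0:y1,x0:x1]=m[y0:y1,x0:x1]
    return k
Y=((20,90,80),(34,255,255))
def lid(i,box):
    m=cv2.morphologyEx(cv2.morphologyEx(mask(i,*Y,box),3,np.ones((9,9))),2,cv2.getStructuringElement(2,(19,19)))
    c=max(cv2.findContours(m,0,2)[0],key=cv2.contourArea);return cv2.fitEllipse(c)[0],cv2.fitEllipse(c)[1]
a1=lid(1,(490,70,545,125));a2=lid(2,(345,60,405,115));a3=lid(3,(165,60,220,115));b3=lid(3,(368,115,425,170))
print('A',tri(W[2],a2[0],W[3],a3[0]),tri(W[1],a1[0],W[3],a3[0]),a3)
def lidS(box):
    f=cv2.imread('pics/scene0.png');x0,y0,x1,y1=box;H=cv2.cvtColor(f[y0:y1,x0:x1],40);m=cv2.inRange(H,*Y);r=cv2.boundingRect(m);return (x0+r[0]+r[2]/2,y0+r[1]+r[3]/2)
s=lidS((408,222,442,244));print('B',tri(W[3],b3[0],S,s),plane(W[3],b3[0],.05),b3)
# caps
Bl=((105,110,50),(125,255,255));
def cen(m):M=cv2.moments(m,True);return M['m10']/M['m00'],M['m01']/M['m00']
w1=cen(mask(1,*Bl,(305,65,345,105)));w2=cen(mask(2,*Bl,(150,60,180,97)))
print('white cap',tri(W[1],w1,W[2],w2))
print('brown cap',tri(W[2],(469,92),W[3],(266,95)))
print('stamp knob',tri(W[1],(244,98),W[2],(92,93)))
for n,i,lo,hi,box in [('y',2,*Y,(380,130,510,205)),('y',3,*Y,(225,135,350,206)),('b',1,*Bl,(195,125,330,205)),('b',2,*Bl,(70,120,200,205)),('g',2,(90,25,40),(125,110,170),(240,130,370,205)),('g',3,(90,25,40),(125,110,170),(75,130,215,203))]:
    m=cv2.morphologyEx(mask(i,lo,hi,box),2,np.ones((5,5)));m=cv2.morphologyEx(cv2.morphologyEx(m,3,np.ones((9,9))),2,np.ones((5,5)))
    c=max(cv2.findContours(m,0,2)[0],key=cv2.contourArea)
    P=np.array([plane(W[i],p[0],.012)[:2] for p in c],np.float32);r=cv2.minAreaRect(P);print(n,i,np.round(r[0],4),np.round(r[1],3),round(r[2],1))
print('microscope front',plane(S,(293,184),0),'tube rack',plane(S,(352,184),0),'top row x',plane(W[2],(280,0),0),plane(W[2],(280,0),.2))
print('petri', plane(S,(370,196),0), 'bench front',plane(W[2],(280,217),0))
# blocked stamp footprint
for i,box in((1,(225,75,265,120)),(2,(75,70,132,118))):
    m=mask(i,(2,60,30),(18,255,230),box);c=max(cv2.findContours(m,0,2)[0],key=cv2.contourArea);print(i,cv2.boundingRect(c))
o=np.hstack([cv2.resize(F[1][65:130,220:350],None,fx=3,fy=3,interpolation=2),cv2.resize(F[2][65:130,70:200],None,fx=3,fy=3,interpolation=2)]);cv2.imwrite('pics/st.png',o)
E
```

```text
A (array([ 0.56476865, -0.12676021,  0.04497824]), np.float64(0.00039690454600825814)) (array([ 0.5646744 , -0.12708839,  0.04617271]), np.float64(0.0003885781789414211)) ((191.263671875, 87.25273132324219), (43.75927734375, 45.06139373779297))
B (array([ 0.49998468, -0.41487088,  0.04342603]), np.float64(0.003631579650717046)) [ 0.49992209 -0.41049939  0.05      ] ((393.45068359375, 140.73965454101562), (38.44956588745117, 42.28190612792969))
white cap (array([0.57059053, 0.14600656, 0.07215455]), np.float64(0.00043284049847328113))
brown cap (array([ 0.55480914, -0.23064039,  0.09390958]), np.float64(0.0015230665769947046))
stamp knob (array([0.55307716, 0.25265241, 0.05708377]), np.float64(0.0026399991179976586))
y 2 [ 0.4425 -0.2617] [0.095 0.188] 2.9
y 3 [ 0.4424 -0.2619] [0.094 0.182] 2.6
b 1 [0.4519 0.2296] [0.181 0.093] 83.8
b 2 [0.4522 0.2297] [0.186 0.094] 83.5
g 2 [ 0.4444 -0.0385] [0.093 0.18 ] 2.2
g 3 [ 0.4444 -0.0379] [0.093 0.185] 2.2
microscope front [0.70937823 0.0318768  0.        ] tube rack [ 0.78666841 -0.13658996  0.        ] top row x [0.6814692  0.00177438 0.        ] [0.61634098 0.00295194 0.2       ]
petri [ 0.72717304 -0.21329826  0.        ] bench front [3.60288321e-01 3.06581790e-04 0.00000000e+00]
1 (232, 81, 31, 38)
2 (83, 78, 46, 38)
```

View pics/st.png

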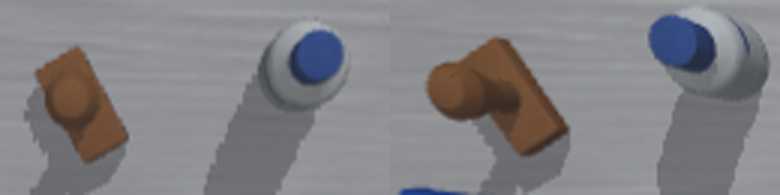

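```bash
python3 - <<'E'
from h import *
W={i:cam('wrist',np.load(f'T{i}.npy')) for i in(1,2,3)}
print(status.get_state()['q'],pose()[:3,3])
print('machine',tri(W[1],(188,68),W[2],(46,55)))
print('brown cap z.105',plane(W[3],(266,95),.105),plane(W[2],(469,92),.105),'stamp',plane(W[1],(244,98),.062),plane(W[2],(92,93),.062))
E
```

```text
[-0.11804022  0.0385482  -0.18654347  0.00549909 -1.34554185  1.70961378] [ 0.44925419 -0.2484594   0.31947209]
machine (array([0.60194958, 0.33950673, 0.00640975]), np.float64(0.014163041428908025))
brown cap z.105 [ 0.5533316  -0.23111742  0.105     ] [ 0.55470134 -0.22389129  0.105     ] stamp [0.55147101 0.25214217 0.062     ] [0.55406082 0.24977886 0.062     ]
```

```bash
python3 -m jog '[[4,-14,-10,0,0,-0.145],[4,-14,-10,0,0,-0.145],[4,-14,-10,0,0,-0.145],[4,-14,-10,0,0,-0.145],[4,-14,-10,0,0,-0.145],[4,-14,-10,0,0,-0.145],[4,-14,-10,0,0,-0.145],[4,-14,-10,0,0,-0.145],[4,-14,-10,0,0,-0.145],[4,-14,-10,0,0,-0.145],[5,-16,-10,0,0,-0.145],[0,0,0,0,0,0]]'
python3 - <<'E'
from h import *
S=cam('scene');W=cam('wrist',np.load('T3.npy'))
for p in((418,213),(465,224),(512,230)):print(plane(S,p,0),plane(S,p,.01))
for p in((365,45),(450,52),(555,50)):print(plane(W,p,0.0),plane(W,p,.1))
T=pose();np.save('T4.npy',T);f=eyes.grab_frame('wrist');cv2.imwrite('pics/w4.png',f);print(T[:3,3])
E
```

```text
t: 4.0
eef_pos: [0.5097, -0.3853, 0.2036]
ee_rot: [3.141, -0.005, 3.098]
force: [-0.7, 0.2, -0.7]
width: 0.0878
[ 0.67871873 -0.36596346  0.        ] [ 0.65938046 -0.36904463  0.01      ]
[ 0.66848516 -0.49238069  0.        ] [ 0.64930728 -0.49348057  0.01      ]
[ 0.68647863 -0.60689253  0.        ] [ 0.66701874 -0.60619771  0.01      ]
[ 0.6311985  -0.37092991  0.        ] [ 0.60988016 -0.34508375  0.1       ]
[ 0.62509041 -0.49671798  0.        ] [ 0.60505062 -0.44454164  0.1       ]
[ 0.63175915 -0.65144515  0.        ] [ 0.61032345 -0.56688107  0.1       ]
[ 0.50965448 -0.38532084  0.20363779]
```

View pics/w4.png

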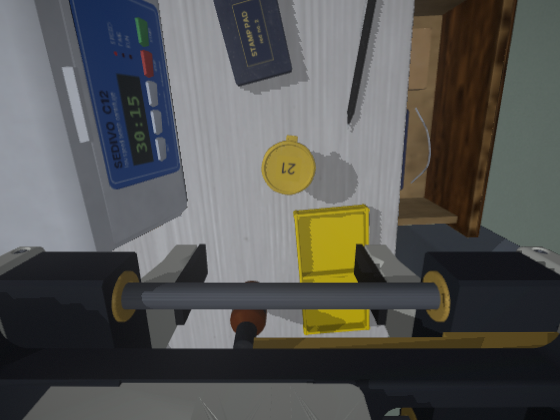

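The w4 view shows cup b's lid centred at (289,167) with its tab at the top (-y), so the jaws along x are clear of the tab. The centrifuge is on the left.

```bash
python3 - <<'E'
from h import *
W=cam('wrist',np.load('T4.npy'));W3=cam('wrist',np.load('T3.npy'))
f=cv2.imread('pics/w4.png');H=cv2.cvtColor(f,40);m=cv2.inRange(H,(20,90,80),(34,255,255));m[:,:255]=0;m[:130]=0;m[200:]=0;m[:,325:]=0
m=cv2.morphologyEx(cv2.morphologyEx(m,3,np.ones((9,9))),2,cv2.getStructuringElement(2,(25,25)))
c=max(cv2.findContours(m,0,2)[0],key=cv2.contourArea);e=cv2.fitEllipse(c);print(e)
P=plane(W,e[0],.05);print(P,tri(W,e[0],W3,(393.45,140.74)),'delta mm',((P-pose()[:3,3])*1000).round(1))
print('centrifuge',plane(W,(187,200),.05),plane(W,(185,170),.1))
E
```

```text
((287.99835205078125, 167.20211791992188), (52.7986946105957, 53.12159729003906), 15.380571365356445)
[ 0.49911615 -0.41348291  0.05      ] (array([ 0.49928294, -0.41286926,  0.04616671]), np.float64(0.0005167472527992276)) delta mm [ -10.6  -28.7 -154.5]
centrifuge [ 0.61113488 -0.38241523  0.05      ] [ 0.59230973 -0.4234573   0.1       ]
```

```bash
python3 -m jog '[[-6,-14,-35,0,0,0.04],[-6,-14,-35,0,0,0],[0,0,-20,0,0,0],[0,0,0,0,0,0]]' 1 20
```

```text
t: 4.45
eef_pos: [0.5024, -0.4071, 0.1157]
ee_rot: [-3.139, 0.002, -3.12]
force: [-0.4, -0.8, -0.3]
width: 0.0874
```

```bash
python3 -m jog '[[-4,-6,-25,0,0,0],[0,0,-25,0,0,0],[0,0,-25,0,0,0],[0,0,-12,0,0,0],[0,0,0,0,0,0]]'
```

```text
t: 4.95
eef_pos: [0.5059, -0.4096, 0.0354]
ee_rot: [-3.133, 0.011, -3.104]
force: [-0.2, -0.2, -0.2]
width: 0.0876
```

```bash
python3 -m jog '[[-6,-4,-8,0,0,0],[0,0,0,0,0,0]]'; python3 -m jog '[[0,0,0,0,0,0],[0,0,0,0,0,0],[0,0,0,0,0,0],[0,0,0,0,0,0],[0,0,0,0,0,0],[0,0,0,0,0,0],[0,0,0,0,0,0],[0,0,0,0,0,0]]' 0.3 15
```

```text
t: 5.15
eef_pos: [0.5016, -0.4136, 0.0298]
ee_rot: [-3.131, 0.014, -3.101]
force: [0.3, 1.1, -1.0]
width: 0.0875
t: 5.95
eef_pos: [0.503, -0.4148, 0.0332]
ee_rot: [-3.129, 0.018, -3.101]
force: [-0.3, 0.3, -0.9]
width: 0.0583
```

Cup b is gripped at 58.3 mm, which matches the 59 mm lid. I'll add a small helper that prints the shift and turn to a target pose, then lift.

```bash
cat >> h.py <<'E'
def need(x,y,z,yaw):
    T=pose();Rd=R.from_euler('xyz',[np.pi,0,yaw])
    print('need mm',((np.array([x,y,z])-T[:3,3])*1000).round(1),'turn',(Rd*R.from_matrix(T[:3,:3]).inv()).as_rotvec().round(3),'w',round(status.get_state()['width'],4))
E
python3 -m jog '[[0,0,20,0,0,0],[0,0,25,0,0,0],[0,0,25,0,0,0],[0,0,0,0,0,0]]'; python3 -c "
from h import *
need(.4446,-.306,.12,-3.1)"
```

```text
t: 6.35
eef_pos: [0.5018, -0.4143, 0.1038]
ee_rot: [-3.131, 0.014, -3.101]
force: [0.2, -1.0, 0.4]
width: 0.0583
need mm [-57.2 108.3  16.2] turn [0.01  0.015 0.001] w 0.0583
```

```bash
python3 -m jog '[[-14,27,2,0.01,0.015,0],[-14,27,0,0,0,0],[-14,27,0,0,0,0],[-14,27,0,0,0,0],[0,0,0,0,0,0]]'; python3 -c "
from h import *
need(.4446,-.306,.037,-3.1)"
```

```text
t: 6.85
eef_pos: [0.4428, -0.3034, 0.1041]
ee_rot: [3.141, -0.001, -3.104]
force: [1.0, -0.8, -0.3]
width: 0.0579
need mm [  1.8  -2.6 -67.1] turn [-0.001 -0.001  0.004] w 0.0579
```

```bash
python3 -m jog '[[2,-3,-22,0,0,0],[0,0,-22,0,0,0],[0,0,-15,0,0,0],[0,0,0,0,0,0]]'; python3 -c "
from h import *
need(.4446,-.306,.036,-3.1)"; python3 -m jog '[[0,0,-4,0,0,0],[0,0,-2,0,0,0]]'
```

```text
t: 7.25
eef_pos: [0.4457, -0.306, 0.0441]
ee_rot: [-3.141, 0.002, -3.101]
force: [-1.0, 0.5, -0.3]
width: 0.0584
need mm [-1.1  0.  -8.1] turn [0.    0.002 0.001] w 0.0584
t: 7.45
eef_pos: [0.4463, -0.3065, 0.0382]
ee_rot: [-3.141, 0.002, -3.101]
force: [-0.2, -1.1, -0.2]
width: 0.0582
```

```bash
python3 -m jog '[[0,0,-2,0,0,0],[0,0,0,0,0,0]]';python3 -m jog '[[0,0,-2,0,0,0],[0,0,0,0,0,0]]'
```

```text
t: 7.65
eef_pos: [0.4467, -0.3069, 0.0375]
ee_rot: [-3.14, 0.003, -3.101]
force: [0.0, -0.5, -0.3]
width: 0.0583
t: 7.85
eef_pos: [0.4472, -0.3072, 0.037]
ee_rot: [-3.139, 0.005, -3.101]
force: [0.3, -0.2, 0.2]
width: 0.0584
```

```bash
python3 -m jog '[[0,0,-3,0,0,0]]';python3 -m jog '[[0,0,-3,0,0,0]]'
```

```text
t: 7.95
eef_pos: [0.4475, -0.3074, 0.0353]
ee_rot: [-3.139, 0.006, -3.1]
force: [-7.6, 2.9, 21.0]
width: 0.0583
t: 8.05
eef_pos: [0.4475, -0.3078, 0.034]
ee_rot: [-3.138, 0.006, -3.099]
force: [-5.8, 1.7, 21.4]
width: 0.0578
```

```bash
python3 -m jog '[[0,0,1,0,0,0],[0,0,0,0,0,0],[0,0,0,0,0,0],[0,0,0,0,0,0],[0,0,20,0,0,0],[0,0,40,0,0,0],[0,0,40,0,0,0]]' 1
python3 -c "
from h import *
need(.5647,-.127,.14,-3.14+.6)
print(status.get_state()['q'])"
```

```text
t: 8.75
eef_pos: [0.4439, -0.3065, 0.1316]
ee_rot: [3.141, -0.005, -3.1]
force: [0.6, -1.0, 0.0]
width: 0.0879
need mm [120.8 179.5   8.4] turn [ 0.001 -0.004  0.56 ] w 0.0879
[-0.24007795  0.22311214 -0.41475285  0.00112887 -0.93739403  0.2806208 ]
```

```bash
python3 -m jog '[[5,35,5,0,0,0.14],[10,35,3,0,0,0.14],[20,35,0,0,0,0.14],[28,32,0,0,0,0.15],[30,24,0,0,0,0],[28,19,0,0,0,0],[0,0,0,0,0,0]]'
python3 - <<'E'
from h import *
T=pose();f=eyes.grab_frame('wrist');cv2.imwrite('pics/w5.png',f)
need(.5647,-.127,.027,-2.51)
S,D=cam('scene'),cam('side');print('eyepiece',tri(S,(296,75),D,(232,95)))
print('lid expected',proj(cam('wrist',T),(.5647,-.127,.05)))
E
```

```text
t: 9.45
eef_pos: [0.5719, -0.1206, 0.1465]
ee_rot: [-3.135, 0.007, -2.513]
force: [-1.1, 0.1, -0.7]
width: 0.0879
need mm [  -5.5   -5.7 -119.3] turn [0.001 0.008 0.004] w 0.0875
eyepiece (array([ 0.65150801, -0.00685126,  0.36020623]), np.float64(0.011452135413700751))
lid expected [291.7054686  208.46479787]
```

View pics/w5.png

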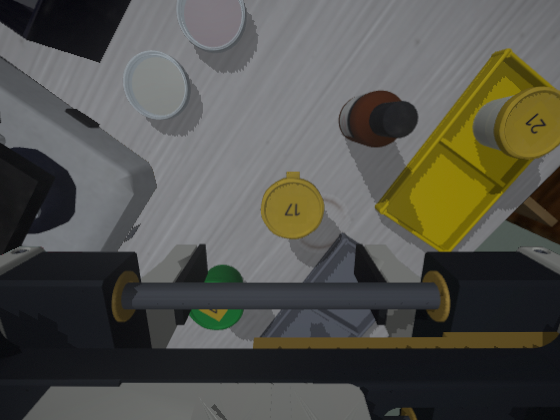

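View w5 shows cup a at (292,208), as predicted, with its tab at right angles to the jaws. Cup b stands in the far yellow bay.

```bash
python3 -m jog '[[-5,-6,-30,0,0.008,0],[0,0,-30,0,0,0],[0,0,-30,0,0,0],[0,0,-18,0,0,0]]'
python3 -c "
from h import *
need(.5647,-.127,.027,-2.51)"
```

```text
t: 9.9
eef_pos: [0.5647, -0.1286, 0.0377]
ee_rot: [-3.138, 0.004, -2.514]
force: [0.8, 0.2, -0.0]
width: 0.0877
need mm [ -0.    1.6 -10.7] turn [0.    0.005 0.004] w 0.0877
```

```bash
python3 -m jog '[[0,2,-10,0,0.004,0],[0,0,-2,0,0,0]]'; python3 -m jog '[[0,0,-1,0,0,0],[0,0,-1,0,0,0],[0,0,-1,0,0,0],[0,0,0,0,0,0],[0,0,0,0,0,0],[0,0,0,0,0,0]]' 0.3 15
```

```text
t: 10.1
eef_pos: [0.5616, -0.1277, 0.0227]
ee_rot: [3.139, -0.004, -2.516]
force: [0.0, 0.9, -0.1]
width: 0.0878
t: 10.7
eef_pos: [0.5636, -0.128, 0.0232]
ee_rot: [-3.141, 0.001, -2.516]
force: [0.3, -0.1, 0.2]
width: 0.0582
```

```bash
python3 -m jog '[[0,0,20,0,0,0],[0,0,25,0,0,0],[0,0,30,0,0,0]]'; python3 -c "
from h import *
need(.4395,-.218,.1,-2.51)"
```

```text
t: 11.0
eef_pos: [0.5601, -0.128, 0.0961]
ee_rot: [3.137, -0.007, -2.517]
force: [0.3, -0.1, 0.1]
width: 0.0585
need mm [-120.6  -90.     3.9] turn [ 0.    -0.008  0.007] w 0.0585
```

```bash
python3 -m jog '[[-40,0,4,0,-0.008,0.007],[-40,0,0,0,0,0],[-30,-20,0,0,0,0],[-12,-35,0,0,0,0],[0,-35,0,0,0,0],[0,0,0,0,0,0]]'; python3 -c "
from h import *
need(.4395,-.218,.029,-2.51)"
```

```text
t: 11.6
eef_pos: [0.4378, -0.2191, 0.1069]
ee_rot: [-3.133, 0.011, -2.504]
force: [0.4, -0.4, -0.8]
width: 0.0584
need mm [  1.7   1.1 -77.9] turn [ 0.     0.014 -0.005] w 0.0584
```

```bash
python3 -m jog '[[2,1,-25,0,0.014,0],[0,0,-25,0,0,0],[0,0,-18,0,0,0],[0,0,-5,0,0,0]]'; python3 -c "
from h import *
need(.4395,-.218,.027,-2.51)"
```

```text
t: 12.0
eef_pos: [0.4412, -0.2191, 0.0342]
ee_rot: [-3.137, 0.004, -2.508]
force: [0.1, -0.5, 1.4]
width: 0.0583
need mm [-1.7  1.1 -7.2] turn [ 0.001  0.006 -0.002] w 0.0583
```

```bash
python3 -m jog '[[-1,1,-4,0,0.005,0]]';python3 -m jog '[[0,0,-3,0,0,0]]';python3 -m jog '[[0,0,-2,0,0,0]]'
```

```text
t: 12.1
eef_pos: [0.4401, -0.218, 0.0301]
ee_rot: [-3.14, -0.0, -2.508]
force: [0.7, 0.1, -0.3]
width: 0.0585
t: 12.2
eef_pos: [0.4404, -0.2178, 0.0273]
ee_rot: [-3.14, -0.0, -2.507]
force: [-0.1, -0.2, -0.6]
width: 0.0579
t: 12.3
eef_pos: [0.441, -0.2178, 0.026]
ee_rot: [-3.14, 0.0, -2.507]
force: [-2.8, 3.2, 15.0]
width: 0.0581
```

```bash
python3 -m jog '[[0,0,1,0,0,0],[0,0,0,0,0,0],[0,0,0,0,0,0],[0,0,0,0,0,0],[0,0,20,0,0,0],[0,0,45,0,0,0],[0,0,45,0,0,0],[30,-3,25,0,0,0],[40,-4,0,0,0,0],[40,-4,0,0,0,0],[0,0,0,0,0,0]]' 1
python3 - <<'E'
from h import *
T=pose();f=eyes.grab_frame('wrist');np.save('T6.npy',T);cv2.imwrite('pics/w6.png',f)
need(.5545,-.2305,.047,-2.51);print(proj(cam('wrist',T),(.5545,-.2305,.105)))
E
```

```text
t: 13.4
eef_pos: [0.5541, -0.2291, 0.1723]
ee_rot: [-3.135, 0.005, -2.507]
force: [-1.1, 0.3, -1.6]
width: 0.0877
need mm [   2.7   -1.7 -125. ] turn [ 0.002  0.006 -0.003] w 0.0875
[281.33917145 218.56630694]
```

View pics/w6.png

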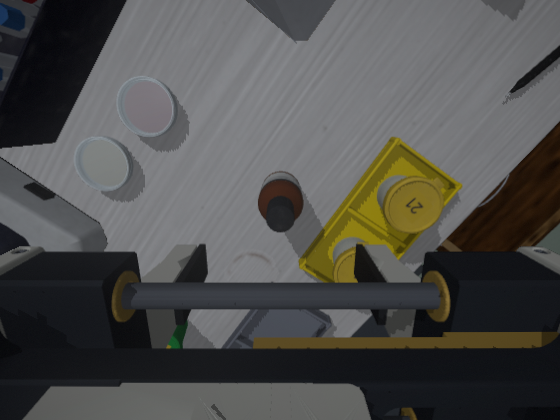

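View w6 puts the cap at (280,217), as predicted, and both yellow cups stand in their bays. Now the brown bottle.

```bash
python3 -m jog '[[2,-2,-30,0,0.005,0],[0,0,-30,0,0,0],[0,0,-30,0,0,0],[0,0,-22,0,0,0]]'
python3 -c "
from h import *
need(.5545,-.2305,.049,-2.51)"
```

```text
t: 13.85
eef_pos: [0.5533, -0.2311, 0.0604]
ee_rot: [-3.135, 0.005, -2.508]
force: [0.0, -0.4, 0.5]
width: 0.0874
need mm [  1.2   0.6 -11.4] turn [ 0.002  0.008 -0.002] w 0.0874
```

```bash
python3 -m jog '[[1,0,-11,0.002,0.008,0]]'; python3 -m jog '[[0,0,-1,0,0,0],[0,0,-1,0,0,0],[0,0,0,0,0,0],[0,0,0,0,0,0],[0,0,0,0,0,0],[0,0,0,0,0,0],[0,0,0,0,0,0],[0,0,0,0,0,0],[0,0,0,0,0,0]]' 0.2 25
```

```text
t: 13.95
eef_pos: [0.5519, -0.2308, 0.0474]
ee_rot: [3.139, -0.003, -2.508]
force: [0.5, -0.1, 0.7]
width: 0.0875
t: 14.85
eef_pos: [0.553, -0.2309, 0.0489]
ee_rot: [3.141, -0.0, -2.508]
force: [-0.4, 0.6, -1.0]
width: 0.044
```

```bash
python3 -m jog '[[0,0,15,0,0,0],[0,0,30,0,0,0],[0,0,35,0,0,0]]'; python3 -c "
from h import *
need(.447,.186,.13,-2.51);print(status.get_state()['q'])"
```

```text
t: 15.15
eef_pos: [0.5482, -0.2301, 0.1247]
ee_rot: [3.132, -0.009, -2.509]
force: [1.0, -0.1, -1.7]
width: 0.0439
need mm [-101.2  416.1    5.3] turn [-0.002 -0.013 -0.001] w 0.0439
[-0.06991922  0.31962856 -0.29399242 -0.00173484 -0.97013276  0.70342912]
```

```bash
python3 -m jog '[[-33,12,10,0,-0.013,0],[-33,12,5,0,0,0],[-33,12,5,0,0,0],[0,42,0,0,0,-0.12],[0,42,0,0,0,-0.12],[0,42,0,0,0,-0.12],[0,42,0,0,0,-0.12],[0,42,0,0,0,-0.12],[0,42,0,0,0,0],[0,42,0,0,0,0],[0,42,0,0,0,0]]'; python3 -c "
from h import *
need(.447,.186,.053,-3.12)"
```

```text
t: 16.25
eef_pos: [0.4449, 0.1442, 0.1509]
ee_rot: [-3.139, 0.01, -3.127]
force: [0.5, -0.2, -0.7]
width: 0.044
need mm [  2.1  41.8 -97.9] turn [0.003 0.01  0.007] w 0.044
```

```bash
python3 -m jog '[[2,38,0,0,0.01,0],[0,4,-20,0,0,0],[0,0,-30,0,0,0],[0,0,-25,0,0,0],[0,0,-10,0,0,0]]'; python3 -c "
from h import *
need(.447,.186,.053,-3.12)"
```

```text
t: 16.75
eef_pos: [0.4475, 0.1955, 0.0656]
ee_rot: [3.14, 0.005, -3.118]
force: [-0.7, -0.1, -0.3]
width: 0.0439
need mm [ -0.5  -9.5 -12.6] turn [-0.002  0.005 -0.002] w 0.0439
```

```bash
python3 -m jog '[[0,-9,0,0,0.004,0],[0,0,-4,0,0,0],[0,0,-3,0,0,0]]';python3 -m jog '[[0,0,-3,0,0,0]]';python3 -m jog '[[0,0,-2,0,0,0]]'; python3 -m jog '[[0,0,-2,0,0,0]]'
```

```text
t: 17.05
eef_pos: [0.4476, 0.1853, 0.0587]
ee_rot: [3.141, -0.0, -3.118]
force: [-0.7, 0.5, -0.6]
width: 0.0442
t: 17.15
eef_pos: [0.4482, 0.1854, 0.0564]
ee_rot: [3.139, 0.001, -3.119]
force: [1.1, 0.0, -1.3]
width: 0.0443
t: 17.25
eef_pos: [0.4486, 0.1855, 0.0548]
ee_rot: [3.139, 0.002, -3.119]
force: [0.1, -0.2, -1.4]
width: 0.0438
t: 17.35
eef_pos: [0.4489, 0.1857, 0.0531]
ee_rot: [3.138, 0.003, -3.119]
force: [0.5, -0.5, -1.2]
width: 0.044
```

```bash
python3 -m jog '[[0,0,-2,0,0,0]]'; python3 -m jog '[[0,0,-2,0,0,0]]'
```

```text
t: 17.45
eef_pos: [0.4496, 0.1862, 0.0517]
ee_rot: [3.137, 0.004, -3.119]
force: [1.6, -0.5, 9.7]
width: 0.0436
t: 17.55
eef_pos: [0.4507, 0.1866, 0.0509]
ee_rot: [3.137, 0.006, -3.118]
force: [-1.8, -4.5, 17.9]
width: 0.0436
```

```bash
python3 -m jog '[[0,0,1,0,0,0],[0,0,0,0,0,0],[0,0,0,0,0,0],[0,0,20,0,0,0],[0,0,40,0,0,0],[0,0,45,0,0,0],[0,0,40,0,0,0.13],[30,-10,0,0,0,0.13],[40,-12,0,0,0,0.13],[40,-12,0,0,0,0.13],[10,-6,0,0,0,0],[0,0,0,0,0,0]]' 0.8
python3 - <<'E'
from h import *
T=pose();f=eyes.grab_frame('wrist');np.save('T7.npy',T);cv2.imwrite('pics/w7.png',f)
need(.5706,.146,.036,-2.6);print(proj(cam('wrist',T),(.5706,.146,.082)))
E
```

```text
t: 18.75
eef_pos: [0.5735, 0.145, 0.2041]
ee_rot: [3.14, 0.011, -2.573]
force: [-1.0, -1.3, -0.6]
width: 0.07
need mm [  -2.2    0.8 -168. ] turn [-0.007  0.008 -0.027] w 0.0703
[283.57783211 203.34311841]
```

View pics/w7.png

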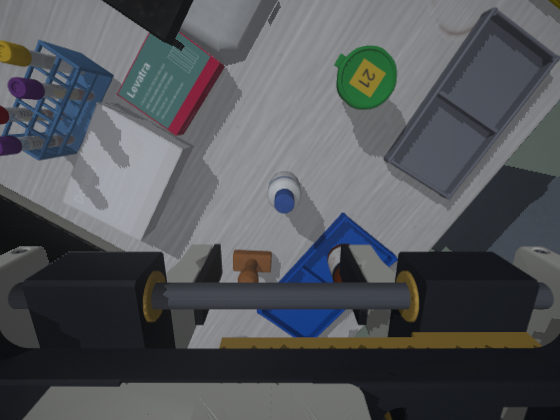

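View w7 shows the cap at (284,201), as predicted. I need to check how near the white box, left of the bottle, comes to the fingers.

```bash
python3 - <<'E'
from h import *
W=cam('wrist',np.load('T7.npy'));c=np.array([.5706,.146]);y=-2.6;u=-np.array([np.cos(y),np.sin(y)]);v=np.array([-u[1],u[0]])
for p in((180,258),(188,150),(190,200),(175,132),(222,70),(120,230)):
  for z in(.0,.05,.1):
    X=plane(W,p,z)[:2];d=X-c;print(p,z,X.round(3),'u,v',(d@u).round(3),(d@v).round(3))
E
```

```text
(180, 258) 0.0 [0.635 0.308] u,v 0.138 0.106
(180, 258) 0.05 [0.632 0.276] u,v 0.12 0.08
(180, 258) 0.1 [0.629 0.244] u,v 0.101 0.054
(188, 150) 0.0 [0.692 0.172] u,v 0.118 -0.04
(188, 150) 0.05 [0.681 0.159] u,v 0.102 -0.046
(188, 150) 0.1 [0.671 0.146] u,v 0.086 -0.052
(190, 200) 0.0 [0.661 0.227] u,v 0.119 0.023
(190, 200) 0.05 [0.655 0.207] u,v 0.103 0.009
(190, 200) 0.1 [0.648 0.186] u,v 0.087 -0.006
(175, 132) 0.0 [0.715 0.162] u,v 0.132 -0.061
(175, 132) 0.05 [0.701 0.15 ] u,v 0.114 -0.064
(175, 132) 0.1 [0.687 0.138] u,v 0.096 -0.067
(222, 70) 0.0 [0.701 0.072] u,v 0.073 -0.13
(222, 70) 0.05 [0.689 0.073] u,v 0.063 -0.124
(222, 70) 0.1 [0.677 0.073] u,v 0.054 -0.117
(120, 230) 0.0 [0.72  0.315] u,v 0.215 0.067
(120, 230) 0.05 [0.706 0.282] u,v 0.186 0.047
(120, 230) 0.1 [0.691 0.249] u,v 0.157 0.026
```

```bash
python3 -m jog '[[-2,1,-40,-0.007,0.008,-0.027],[0,0,-40,0,0,0],[0,0,-40,0,0,0],[0,0,-25,0,0,0],[0,0,-8,0,0,0]]'
python3 -c "
from h import *
need(.5706,.146,.036,-2.6)"
```

```text
t: 19.3
eef_pos: [0.5666, 0.1484, 0.0496]
ee_rot: [3.141, 0.005, -2.605]
force: [-0.0, -0.6, -0.3]
width: 0.0699
need mm [  4.   -2.4 -13.6] turn [-0.003  0.004  0.005] w 0.0699
```

```bash
python3 -m jog '[[4,-2,-12,-0.003,0.004,0]]'; python3 -m jog '[[0,0,-1,0,0,0],[0,0,-1,0,0,0],[0,0,0,0,0,0],[0,0,0,0,0,0],[0,0,0,0,0,0],[0,0,0,0,0,0],[0,0,0,0,0,0],[0,0,0,0,0,0]]' 0.2 25
```

```text
t: 19.4
eef_pos: [0.5701, 0.147, 0.038]
ee_rot: [-3.141, 0.001, -2.605]
force: [-0.5, 0.3, 0.7]
width: 0.0701
t: 20.2
eef_pos: [0.5721, 0.1485, 0.0398]
ee_rot: [-3.141, 0.007, -2.605]
force: [0.4, -0.1, -0.0]
width: 0.0377
```

```bash
python3 -m jog '[[0,0,15,0,0,0],[0,0,35,0,0,0],[0,0,40,0,0,0],[0,0,40,0,0,0]]'; python3 -c "
from h import *
need(.455,.273,.17,-3.12)"
```

```text
t: 20.6
eef_pos: [0.5672, 0.1459, 0.1666]
ee_rot: [3.141, -0.008, -2.607]
force: [0.9, 0.7, -0.7]
width: 0.0376
need mm [-112.2  127.1    3.4] turn [ 0.002 -0.008 -0.513] w 0.0376
```

```bash
python3 -m jog '[[-22,25,8,0,-0.008,-0.13],[-22,25,5,0,0,-0.13],[-22,25,0,0,0,-0.13],[-23,26,0,0,0,-0.13],[-22,25,0,0,0,0],[0,0,0,0,0,0]]'; python3 -c "
from h import *
need(.455,.273,.044,-3.12)"
```

```text
t: 21.2
eef_pos: [0.4559, 0.2765, 0.1882]
ee_rot: [3.14, 0.012, 3.133]
force: [0.1, -0.1, -1.0]
width: 0.0378
need mm [  -0.9   -3.5 -144.2] turn [-0.001  0.012  0.03 ] w 0.0378
```

```bash
python3 -m jog '[[-1,-3,-35,0,0.012,0.03],[0,0,-35,0,0,0],[0,0,-35,0,0,0],[0,0,-18,0,0,0],[0,0,-6,0,0,0]]'; python3 -c "
from h import *
need(.455,.273,.044,-3.12)"
```

```text
t: 21.7
eef_pos: [0.4555, 0.275, 0.0581]
ee_rot: [3.135, 0.005, -3.115]
force: [-0.5, -0.8, -0.6]
width: 0.0376
need mm [ -0.5  -2.  -14.1] turn [-0.006  0.004 -0.005] w 0.0376
```

```bash
python3 -m jog '[[0,-2,-6,-0.006,0.004,0],[0,0,-3,0,0,0]]';python3 -m jog '[[0,0,-3,0,0,0]]';python3 -m jog '[[0,0,-2,0,0,0]]'; python3 -m jog '[[0,0,-2,0,0,0]]'
```

```text
t: 21.9
eef_pos: [0.4558, 0.2726, 0.0488]
ee_rot: [-3.141, -0.0, -3.115]
force: [-0.1, 0.2, -1.3]
width: 0.0379
t: 22.0
eef_pos: [0.4564, 0.2729, 0.0463]
ee_rot: [3.141, 0.001, -3.115]
force: [0.1, 0.1, -0.1]
width: 0.0377
t: 22.1
eef_pos: [0.4568, 0.2732, 0.0448]
ee_rot: [3.141, 0.001, -3.115]
force: [-0.3, -0.3, -0.7]
width: 0.0374
t: 22.2
eef_pos: [0.4572, 0.2736, 0.0433]
ee_rot: [3.14, 0.002, -3.115]
force: [0.6, 0.4, -1.2]
width: 0.0377
```

```bash
python3 -m jog '[[0,0,-2,0,0,0]]'; python3 -m jog '[[0,0,-2,0,0,0]]'
```

```text
t: 22.3
eef_pos: [0.4574, 0.274, 0.0422]
ee_rot: [3.139, 0.003, -3.114]
force: [-10.1, -1.9, 24.9]
width: 0.0376
t: 22.4
eef_pos: [0.4573, 0.2741, 0.0421]
ee_rot: [3.139, 0.004, -3.114]
force: [-14.1, -3.5, 30.3]
width: 0.0377
```

```bash
python3 -m jog '[[0,0,1,0,0,0],[0,0,0,0,0,0],[0,0,0,0,0,0],[0,0,20,0,0,0],[0,0,40,0,0,-0.135],[0,0,40,0,0,-0.135],[5,-3,30,0,0,-0.135],[18,-4,10,0,0,-0.135],[18,-4,0,0,0,-0.135],[18,-4,0,0,0,-0.135],[18,-4,0,0,0,-0.135],[18,-3,0,0,0,-0.135]]' 0.65
python3 - <<'E'
from h import *
T=pose();f=eyes.grab_frame('wrist');np.save('T8.npy',T);cv2.imwrite('pics/w8.png',f)
need(.553,.2515,.035,2.09);print(proj(cam('wrist',T),(.553,.2515,.067)),status.get_state()['q'])
E
```

```text
t: 23.6
eef_pos: [0.5543, 0.2516, 0.1911]
ee_rot: [3.133, 0.001, 2.052]
force: [-0.5, -0.3, 0.1]
width: 0.0571
need mm [-3.500e+00  1.000e-01 -1.558e+02] turn [-0.003  0.009  0.047] w 0.0571
[280.35277634 199.11515162] [ 0.74625384  0.27333155 -0.19669334  0.00423291 -1.09236559 -1.84668406]
```

View pics/w8.png

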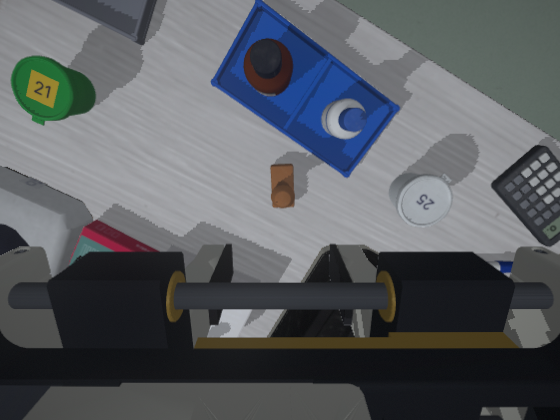

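View w8 shows both bottles standing in the blue bays, at (268,65) and (345,118). The stamp's knob is at (282,198), as predicted, and the white cup is untouched at (425,200).

```bash
python3 -m jog '[[-3,0,-40,0,0.009,0.04],[0,0,-40,0,0,0],[0,0,-35,0,0,0],[0,0,-20,0,0,0],[0,0,-8,0,0,0]]'
python3 -c "
from h import *
need(.553,.2515,.035,2.09)"
```

```text
t: 24.15
eef_pos: [0.5558, 0.2512, 0.0442]
ee_rot: [3.135, -0.003, 2.084]
force: [-0.1, -0.7, 0.6]
width: 0.0571
need mm [-2.8  0.3 -9.2] turn [-0.006  0.004  0.006] w 0.0571
```

```bash
python3 -m jog '[[-3,0,-10,-0.006,0.004,0],[0,0,-1,0,0,0]]'; python3 -m jog '[[0,0,-1,0,0,0],[0,0,-1,0,0,0],[0,0,0,0,0,0],[0,0,-1,0,0,0],[0,0,0,0,0,0],[0,0,0,0,0,0],[0,0,0,0,0,0],[0,0,0,0,0,0]]' 0 20
```

```text
t: 24.35
eef_pos: [0.5523, 0.2509, 0.0319]
ee_rot: [-3.139, 0.001, 2.084]
force: [-0.4, -0.6, -0.3]
width: 0.0568
t: 25.15
eef_pos: [0.5546, 0.253, 0.0331]
ee_rot: [3.137, -0.0, 2.085]
force: [0.3, 1.2, -0.9]
width: 0.0228
```

```bash
python3 -m jog '[[0,0,15,0,0,0],[0,0,35,0,0,0],[0,0,40,0,0,0],[0,0,40,0,0,0]]'; python3 -c "
from h import *
need(.446,-.082,.17,2.09)"
```

```text
t: 25.55
eef_pos: [0.5502, 0.2496, 0.1597]
ee_rot: [-3.132, 0.002, 2.084]
force: [1.0, 0.5, -0.9]
width: 0.0227
need mm [-104.2 -331.6   10.3] turn [ 0.006 -0.007  0.006] w 0.0227
```

```bash
python3 -m jog '[[-25,-10,20,0.006,-0.007,0],[-35,-10,10,0,0,0],[-35,-20,0,0,0,0],[-9,-42,0,0,0,0],[0,-42,0,0,0,0],[0,-42,0,0,0,0],[0,-42,0,0,0,0],[0,-42,0,0,0,0],[0,-42,0,0,0,0],[0,-30,0,0,0,0],[0,0,0,0,0,0]]'; python3 - <<'E'
from h import *
T=pose();f=eyes.grab_frame('wrist');np.save('T9.npy',T);cv2.imwrite('pics/w9.png',f)
need(.446,-.082,.038,2.09);print(proj(cam('wrist',T),(.446,-.082,.004)))
E
```

```text
t: 26.65
eef_pos: [0.4427, -0.0804, 0.1993]
ee_rot: [3.124, -0.002, 2.09]
force: [-0.9, -0.3, -0.2]
width: 0.0226
need mm [   3.1   -2.6 -161.4] turn [-0.011  0.015 -0.   ] w 0.0228
[277.13561636 184.18194172]
```

View pics/w9.png

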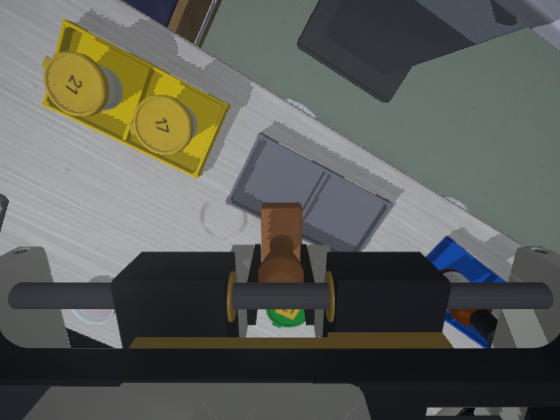

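View w9 shows the stamp held squarely over the near grey bay, whose centre is at (277,182). Both cups stand upright in the yellow bays.

```bash
python3 -m jog '[[3,-2,-40,-0.011,0.015,0],[0,0,-40,0,0,0],[0,0,-35,0,0,0],[0,0,-20,0,0,0],[0,0,-8,0,0,0]]'; python3 -c "
from h import *
need(.446,-.082,.037,2.09)"
```

```text
t: 27.2
eef_pos: [0.4485, -0.0787, 0.0551]
ee_rot: [3.133, 0.004, 2.091]
force: [0.2, -0.6, -0.5]
width: 0.023
need mm [ -2.5  -3.3 -18.1] turn [-0.001  0.009 -0.001] w 0.023
```

```bash
python3 -m jog '[[-2,-3,-8,-0.001,0.009,0],[0,0,-4,0,0,0]]';python3 -m jog '[[0,0,-3,0,0,0]]';python3 -m jog '[[0,0,-2,0,0,0]]'; python3 -m jog '[[0,0,-2,0,0,0]]'
```

```text
t: 27.4
eef_pos: [0.4467, -0.0808, 0.0426]
ee_rot: [-3.14, -0.0, 2.093]
force: [-0.2, -0.4, 0.1]
width: 0.0227
t: 27.5
eef_pos: [0.4474, -0.0805, 0.04]
ee_rot: [-3.141, 0.0, 2.094]
force: [0.0, -0.4, 0.1]
width: 0.0226
t: 27.6
eef_pos: [0.448, -0.0803, 0.0384]
ee_rot: [3.141, 0.001, 2.094]
force: [-0.3, 0.3, 0.3]
width: 0.0227
t: 27.7
eef_pos: [0.4486, -0.0802, 0.0369]
ee_rot: [3.139, 0.001, 2.094]
force: [-0.1, 0.8, 0.2]
width: 0.0225
```

```bash
python3 -m jog '[[0,0,-2,0,0,0]]'; python3 -m jog '[[0,0,-2,0,0,0]]'
```

```text
t: 27.8
eef_pos: [0.449, -0.0802, 0.0359]
ee_rot: [3.139, 0.002, 2.094]
force: [-9.0, 1.5, 28.3]
width: 0.0228
t: 27.9
eef_pos: [0.4494, -0.0805, 0.0357]
ee_rot: [3.138, 0.003, 2.095]
force: [-10.4, 0.2, 31.0]
width: 0.0225
```

Contact is made. I'll release, rise and back off for a final look.

```bash
python3 -m jog '[[0,0,1,0,0,0],[0,0,0,0,0,0],[0,0,0,0,0,0],[0,0,15,0,0,0],[0,0,30,0,0,0],[0,0,40,0,0,0],[0,0,45,0,0,0],[0,0,45,0,0,0],[0,0,45,0,0,0],[0,0,30,0,0,0],[0,0,0,0,0,0]]' 0.6
python3 - <<'E'
from h import *
T=pose();f=eyes.grab_frame('wrist');np.save('T10.npy',T)
s=cv2.resize(eyes.grab_frame('scene')[150:270,150:450],(560,224));d=cv2.resize(eyes.grab_frame('side')[140:310,220:350],(240,314))
o=np.zeros((600,800,3),np.uint8);o[:350,:560]=f[:350];o[352:576,:560]=s;o[:314,560:]=d;cv2.imwrite('pics/fin.png',o)
print(T[:3,3],status.get_state()['t'],status.get_state()['width'])
D=cam('side');g=eyes.grab_frame('side');b=cv2.imread('pics/side0.png');print('white cup diff',cv2.absdiff(g,b)[262:298,272:306].mean(),cv2.absdiff(g,b)[280:420,100:240].mean())
E
```

```text
t: 29.0
eef_pos: [0.4466, -0.0816, 0.2973]
ee_rot: [3.138, 0.003, 2.094]
force: [-0.3, -0.2, -1.1]
width: 0.0524
[ 0.44656825 -0.08162176  0.29726624] 29.15 0.05240666428042565
white cup diff 7.207788671023965 2.861530612244898
```

View pics/fin.png

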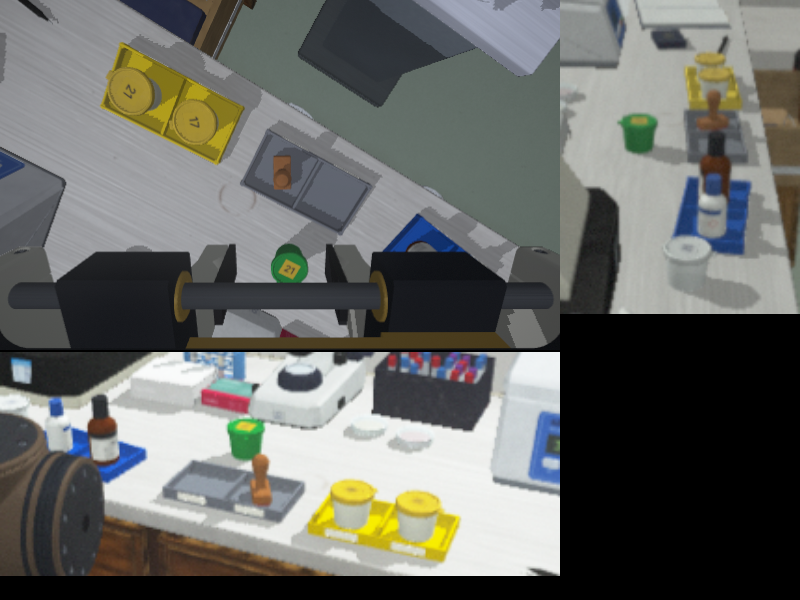

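The composite shows both cups, both bottles and the stamp upright, each in its own bay. The green and white cups are where they were, and the gripper is clear of everything.

```bash
python3 -c "
from station import workorder
print(workorder.job_done())"
```

```text
the job is handed in; nothing more can be done
None
```

The bench is sorted and handed in at about 29 s of the 136 s allowed:
- **Yellow tray:** both yellow-lidded cups, one to a bay.
- **Blue tray:** the brown bottle and the white bottle, one to a bay.
- **Grey tray:** the rubber stamp, in the bay nearer the yellow tray.

Cup b was done before cup a, then brown bottle, white bottle and stamp in the order asked. Each thing was lowered until the wrist force showed it touching the floor (10 to 31 N), then released.

The last wrist, scene and side views show all five standing upright in their own bays, the green cup in place and the gripper clear. Measured positions and grip widths agreed with the text to within a few millimetres, except that triangulating the brown cap gave 94 mm against a nominal 105 mm.

The white cup was never approached and looks unmoved. I did not re-measure it at the end. A before-and-after picture difference around it came out somewhat higher than the background (7.2 against 2.9), which I put down to the bottles and shadows now next to it.

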